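Hold the long printing plate up to the viewing lens

ROBOT

A 6-joint arm with a two-finger parallel gripper is mounted at the origin on a cart in front of the work surface, level with it; the furniture and walls round the work are solid. World frame = base frame: x ahead of the robot, y to its left, z up, the work surface at z = 0. Lengths are in mm, angles in rad, forces in N, time in s.
With the tool pointing down it reaches from about 275 to 750 mm from the base axis. Payload 10.2 kg.
Tool frame: the origin (TCP) lies midway between the tips of the shut fingers; the grasp point (between the pads) lies 19 mm behind it (manip.grip_depth is the distance from the TCP to the grasp point, in mm); z points along the fingers, y is the line along which they close (so a half turn about z gives the same grasp; the last joint's range is limited). The gripper opens to 88 mm and grips with 3 to 60 N. Pads are 18 mm wide; open, the fingers measure 123 mm over their backs; the gripper's body (75 mm by 187 mm) begins 45 mm behind the grasp point.
Start: joints at [-1.511, 0.313, 1.498, -0, 1.331, -0.223], TCP at [146.486, -504.156, 238.72] pointing down, gripper open.
Joint ranges: [-2.94, 2.94], [-0.97, 2.17], [0.19, 2.56], [-1.23, 4.37], [0.02, 3.11], [-2.88, 2.88]. Speed limits (rad/s): [2.39, 2.39, 3.01, 3.14, 3.14, 3.14].

INTERFACE

Orientations are given as a rotation vector (axis times angle).
In Python, from plant import manip gives the robot as it stands.
- The arm moves only by the tool drive_tool, never from a script. Its argument "targets" is text: rows parted by semicolons, each of 7 numbers parted by spaces: the turn, a rotation vector about the tool's x, y, z in rad, then the shift along the tool's x, y, z in cm, then the gripper's target within -1 to 1 (shut at 1, half-way at 0, fully open at -1). A call has 1 to 5 rows; each row shifts and turns the commanded pose from where the row before left it, along the tool's axes as they then stand; what a row does not reach is not made up. A row lasts 1/8 s, in which the tool goes at most 62.5 mm and 10.7 degrees, less where a joint would pass 70% of its speed; a pose out of reach is approached as far as the arm can. A call with a gripper value outside its range is refused whole. The fingers move at their own pace and stop on an object; the grip force is fixed at half the most. Time passes only in rows, so rows that do not move let the fingers close. It gives the time, the measured TCP pose, the force, the opening and the grip force at its end, in the units of the state.
- manip.observe(): the state, without advancing time (a new reading comes with each control period).
- manip.capture(name): name is "scene" or "top" or "wrist"; returns the picture (420x560x3 uint8, blue, green, red); there is no depth.
- manip.get_calibration(name): a dict with "vertical_fov" (degrees; the focal length in pixels is half the picture's height over the tangent of half this angle, whatever the lens; pixels are square), "cx", "cy" (the principal point, pixels), "world_from_camera" (4x4, takes a point from camera to world coordinates). Camera axes: x right, y up, looking along -z (the intrinsics and any distortion apply to the point x, -y, -z); pixel columns grow to the right and rows downward; lengths in mm; the calibration is good to about 2 mm. The wrist camera is an equidistant fisheye: a pixel r from the principal point sees the ray r / f radians off the axis. A picture is of the moment at which its call begins: read the wrist's pose just before it. get_calibration takes no time and is no camera call; for the wrist camera it gives the pose at the moment of the call.
- manip.close_job(): hands the job in; it is judged then, once.
Trained networks look in the newest picture that a camera, given by its name, has taken for a name from the list of things; names that differ only in an ending like _2 or _b are one class to them, and where a whole thing is asked for, a point or a joint stands for the part that bears it (a point fixed in the world has none). Each returns a list of dicts, best first, with "conf" (0 to 1); they miss things now and then, are a little off and sometimes report something else, mostly with a low value. They report only what shows in the picture. A call takes as long as a camera call.
- manip.search_frame(camera, query): "pixel" ([column, row] in pixels, amid what is visible of it).
- manip.masks_of(camera, query): "region" (420x560 bool, what is visible of it) and "pixel" ([column, row] in pixels, amid what is visible of it).
- manip.place_of(camera, query): "pixel" ([column, row] in pixels: a listed point, or the origin of a listed thing).
The state is a dict: "time_s": time; "q": joint angles; "dq": joint speeds; "tau": joint torques, N m; "ee_pos": TCP position; "eef_rot": TCP orientation; "wrist_force": force on the tool from outside, world axes, zero at the start; "torque": the same for the moment, N m; "grip_width": finger opening in mm; "grasp_force": force on a finger pad.
Only numpy, scipy, OpenCV 4.12 (cv2) and the standard library are available. Lean on these libraries where they do the work, as an engineer would, in place of code of your own. Each camera call takes 0.05 s, during which the arm holds its last target. There are 200 camera calls.

TASK

Lift the longer of the two printing plates out of the rack and bring it upright into the leaning viewing stand, carved face towards the lens, centred between the posts and leaning as the frame does; raise it gently until its top edge presses both sprung stops part of the way in, without bottoming them, and hold it still there for two seconds. Then stand it back in its own slot as it was and let go. Leave the short plate in the rack and do not disturb the block and the jar nearby.

Things in the scene. Friction and masses are not known exactly. Their poses are not given: they have to be found in the camera images.
- long_plate_centre (a point): Centre of the long printing plate, the one to inspect: loose wooden plate 10 mm thick (its x), 160 mm long (its y), 110 mm high (its z, up as it stands on edge in the rack), 0.11 to 0.23 kg. The carved face (three rosettes, 2 mm relief in the lower two thirds) looks along its +x; the back is plain. Pinch it across its thickness, in the top 40 mm.
- long_plate_end (a point): Middle of the end edge of the long plate, 80 mm from its centre along its +y; same axes as the centre.
- short_plate_centre (a point): Centre of the short plate, which stays where it is: like the long one, but only 120 mm long, with two rosettes. It stands in the rack's other slot, parallel, 80 mm away.
- rack: Fixed wooden rack; origin under its middle, on the table; 150 mm (x) by 190 mm (y). Two slots along its y, at x = -40 and +40 mm (either plate may be in either), 16 mm wide, open at the ends; slot floor 12 mm, slot cheeks 41 mm above the table. A plate is drawn straight up out of it.
- viewer: Fixed viewing stand; origin on the table under its frame's hinge line, x pointing from the robot's side to the lens side. Base 14 mm high, from 100 mm in front (-x) to 70 mm behind the hinge, 230 mm wide; hinge brackets at its sides up to 48 mm high. Carries the leaning frame, too stiff to move in careful use.
- viewer_axes (a point): Middle of the hinge line, 35 mm above the table, with the leaning frame's axes: z up along the posts (top leans to the robot's side by 0.12 to 0.40 rad), y along the hinge, x to the lens. Posts at y = +-100 mm, inner faces at 93, up to 290 mm. The plate belongs in the plane x = 0, centred at y = 0, its x, y, z along the frame's. It comes in from the -x side, below the stops.
- handled_block_centre (a point): Bystander: middle of a loose wooden printing block with a knob handle, 68 x 48 x 64 mm, standing on the table between robot, rack and stand.
- lidded_jar_centre (a point): Bystander: middle of a loose white lidded jar, 60 mm across, 74 mm high, standing behind the rack.
- viewer_stops (a point): Point on the frame at x = y = 0, z = 190 mm: lowest setting of the two sprung stops (tongues 16 mm wide, 8 mm thick, reaching inwards from the posts to y = +-56 mm). The undersides of both lie at one height, 0 to 40 mm above this point along z, which is not reported: feel or see it. The plate's top edge goes up under them.
- viewer_lens (a point): Centre of the lens, on the frame at x = 85 mm, y = 0, z = 150 mm; 81 mm across its ring, on a bar from the hinge rod. Behaviour of the stops: pushed up, each begins to give at 1.2 N, stiffens by 0.4 N per mm and bottoms after 15 mm at 7.2 N; the two together press back with 2.4 N at first touch, 14.4 N when bottomed.

How it is judged (in metres and radians):
On the way, in this order (a step that is already met when the one before it is completed fails the run):
1. the long plate is lifted clear of the rack (height (world z) of long_plate_centre above 0.11 m and contact force between long_plate and rack below 0.05 N), for 0.1 s.
2. the long plate is held still in its viewing pose, pressing the sprung stops part of the way in, for 2 s (x of long_plate_centre in the frame of viewer_axes between -0.01 and 0.01 m and y of long_plate_centre in the frame of viewer_axes between -0.01 and 0.01 m and z of long_plate_centre in the frame of viewer_axes above 0.125 m and y of long_plate_end in the frame of viewer_axes above 0.05 m and angle between the x axis of long_plate_centre and the x axis of viewer_axes, either way round below 0.09 rad and angle between the z axis of long_plate_centre and the z axis of viewer_axes, either way round below 0.09 rad and angle between the y axis of long_plate_centre and the y axis of viewer_axes, either way round below 0.05 rad and contact force between long_plate and viewer between 4 and 13.5 N and linear speed of long_plate below 0.02 m/s), for 2 s.
At the end, for the whole second after the job is handed in: After the viewing, the long plate stands at rest in its own slot again: centre within 25 mm and end within 30 mm of where they were, leaning under 0.25 rad. The short plate is within 20 mm of its start and upright; block and jar within 30 mm of theirs (distance of long_plate_centre from where it was at the start of the episode below 0.025 m and distance of each of long_plate_end, handled_block_centre, lidded_jar_centre from where it was at the start of the episode below 0.03 m and angle between each of long_plate_centre, short_plate_centre's own z axis and vertical below 0.25 rad and linear speed of long_plate below 0.02 m/s and distance of short_plate_centre from where it was at the start of the episode below 0.02 m); the robot touches nothing.
It fails at once if the plate is rammed against the stand (over 25 N) (contact force between long_plate and viewer above 25 N).
It fails at once if the short plate is pulled out or knocked (distance of short_plate_centre from where it was at the start of the episode above 0.03 m).
It fails at once if the block is disturbed (distance of handled_block_centre from where it was at the start of the episode above 0.03 m).
It fails at once if the jar is disturbed (distance of lidded_jar_centre from where it was at the start of the episode above 0.03 m).
It also fails if it takes over 72 s, if anything falls off the work surface, if the arm or the gripper's body presses on something with over 40 N, if the wrist force passes 120 N, or if a joint passes its speed limit or range.

## Working session

There is one attempt and no reset: what is moved stays moved. The work goes in short steps, Python scripts to look and compute and a tool call to move; the robot and the scene stay as the last step left them, time stands still between calls to the robot, and variables do not carry over. Pictures are saved under pics/ and viewed, at most 13 in all, crops included, and the job is handed in when it is done.

Besides the shell and the picture viewer there is one more tool, called after "Emit:" by a JSON object that holds its "api" and its "payload". drive_tool: Moves the arm, as the interface text tells. Its arguments: {"type":"object","properties":{"targets":{"type":"string"}},"required":["targets"]}

```bash
mkdir -p pics; cat > h.py <<'E'
import numpy as np, cv2
from scipy.spatial.transform import Rotation as R
from plant import manip
def ray(cam,px,cal=None):
    c=cal or manip.get_calibration(cam); f=210/np.tan(np.radians(c['vertical_fov']/2))
    u,v=px[0]-c['cx'],px[1]-c['cy']
    if cam=='wrist':
        r=np.hypot(u,v); t=r/f; s=np.sin(t)/max(r,1e-9); d=np.array([u*s,-v*s,-np.cos(t)])
    else: d=np.array([u/f,-v/f,-1])
    M=np.array(c['world_from_camera']); d=M[:3,:3]@d
    return M[:3,3],d/np.linalg.norm(d)
def tri(rs):
    A=np.zeros((3,3));b=np.zeros(3)
    for o,d in rs:
        P=np.eye(3)-np.outer(d,d);A+=P;b+=P@o
    x=np.linalg.solve(A,b); return x,[np.linalg.norm((np.eye(3)-np.outer(d,d))@(x-o)) for o,d in rs]
def proj(cam,X):
    c=manip.get_calibration(cam); f=210/np.tan(np.radians(c['vertical_fov']/2))
    M=np.linalg.inv(np.array(c['world_from_camera'])); p=M[:3,:3]@np.array(X)+M[:3,3]
    return [c['cx']+f*p[0]/-p[2],c['cy']-f*p[1]/-p[2]]
E
python3 - <<'E'
from h import *
np.set_printoptions(precision=1,suppress=True)
ims={c:manip.capture(c) for c in('scene','top')}
for c in ims: cv2.imwrite(f'pics/{c}1.png',ims[c]); print(c,np.array(manip.get_calibration(c)['world_from_camera']))
for n in ['long_plate_centre','long_plate_end','short_plate_centre','rack','viewer','viewer_axes','viewer_stops','viewer_lens','handled_block_centre','lidded_jar_centre']:
    rs=[]
    for c in ims:
        l=manip.place_of(c,n)
        for d in l[:2]: print(n,c,d['conf'],np.array(d['pixel']))
        if l: rs.append(ray(c,l[0]['pixel']))
    if len(rs)==2: print('   ',*tri(rs))
print(manip.observe())
E
```

```text
scene [[ -0.9   0.4  -0.3 256.9]
 [ -0.5  -0.6   0.6 343.1]
 [  0.    0.7   0.7 888.5]
 [  0.    0.    0.    1. ]]
top [[   0.     1.    -0.1  486.4]
 [  -1.     0.     0.  -252.5]
 [   0.     0.1    1.  1006.7]
 [   0.     0.     0.     1. ]]
long_plate_centre scene 0.77 [336.5 204.2]
long_plate_centre top 0.67 [318.3 238.4]
    [ 513.1 -348.6   75. ] [np.float64(1.1677382461950208), np.float64(1.1677382461949235)]
long_plate_end scene 0.6 [374.  213.2]
long_plate_end scene 0.43 [335.8 203.4]
long_plate_end top 0.8 [323.8 271.9]
    [ 434.6 -361.6   79.1] [np.float64(0.4069586440164852), np.float64(0.40695864401650234)]
short_plate_centre scene 0.84 [344.2 178. ]
short_plate_centre top 0.66 [350.6 231.8]
    [ 531.  -426.1   74.9] [np.float64(0.3171558763193099), np.float64(0.31715587631919423)]
rack scene 0.56 [338.5 210.8]
rack top 0.73 [330.6 239.1]
    [ 516.6 -385.1   15.6] [np.float64(2.010897931487153), np.float64(2.0108979314870896)]
viewer scene 0.68 [240.8 290. ]
viewer top 0.56 [223.5 207.3]
    [ 594.1 -109.    10.7] [np.float64(2.0003985518774368), np.float64(2.00039855
[... 411 characters left out ...]
49.5 274.8]
handled_block_centre top 0.66 [271.1 275. ]
    [ 423.5 -235.4   27.5] [np.float64(0.9775660178499311), np.float64(0.9775660178499821)]
lidded_jar_centre scene 0.66 [240.7 199.7]
lidded_jar_centre top 0.94 [297.2 167.1]
    [ 704.  -294.1   32.9] [np.float64(8.372603241991659), np.float64(8.372603241991696)]
{'time_s': 1.1, 'q': array([-1.5,  0.3,  1.5, -0. ,  1.3, -0.2]), 'dq': array([-0.,  0.,  0., -0., -0., -0.]), 'tau': array([  0. , -40.2, -25.2,   0.1,   0. ,  -0. ]), 'ee_pos': array([ 146.5, -504.2,  238.7]), 'eef_rot': array([-3.1, -0.4,  0. ]), 'wrist_force': array([-0.2, -0.4, -0.4]), 'torque': array([-0.,  0.,  0.]), 'grasp_force': 0.0, 'grip_width': 87.76741950129241}
```

View pics/scene1.png

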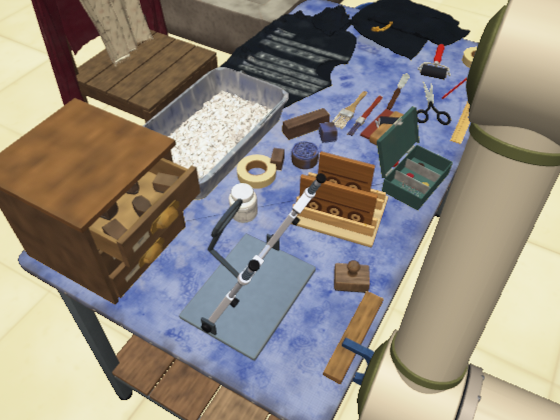

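View pics/top1.png

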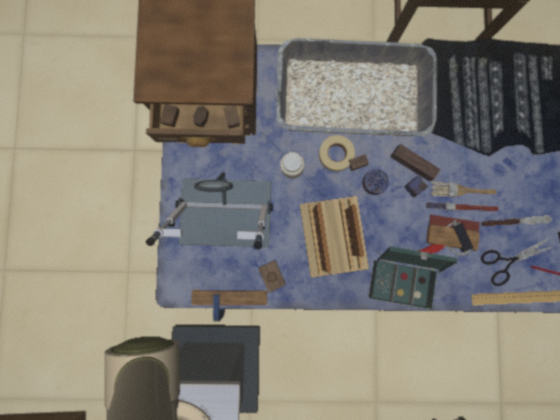

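The long plate (scene ~(340,205), carved side towards the stand) sits in the rack slot nearer the stand. The stand's posts lean towards the robot; block and jar are clear of the direct path. I'll write a row planner and hover above the rack for a wrist look.

```bash
cat >> h.py <<'E'
def toolR(ydir,zdir):
    z=np.array(zdir,float);z/=np.linalg.norm(z);y=np.array(ydir,float);y-=z*(y@z);y/=np.linalg.norm(y)
    return np.column_stack([np.cross(y,z),y,z])
def plan(p0,R0,p1,R1,n,g):
    rv=(R.from_matrix(R0).inv()*R.from_matrix(R1)).as_rotvec()/n
    st=(np.array(p1)-p0)/n/10; rows=[]; Rc=R.from_matrix(R0)
    for i in range(n):
        s=Rc.inv().apply(st); rows.append(' '.join(f'{v:.3f}' for v in rv)+' '+' '.join(f'{v:.2f}' for v in s)+f' {g}')
        Rc=Rc*R.from_rotvec(rv)
    for i in range(0,n,5): print('; '.join(rows[i:i+5]))
def now():
    o=manip.observe(); return np.array(o['ee_pos']),R.from_rotvec(o['eef_rot']).as_matrix(),o
E
python3 - <<'E'
from h import *
p,Rm,o=now()
print(np.round(Rm,3))
c=manip.get_calibration('wrist');M=np.array(c['world_from_camera']);T=np.eye(4);T[:3,:3]=Rm;T[:3,3]=p
print(np.round(np.linalg.inv(T)@M,2),c['vertical_fov'])
a=np.radians(101)
# go around: rotation sense forced via two halves
R1=toolR([np.cos(a),np.sin(a),0],[0,0,-1])
Rz=R.from_euler('z',(101+75.5)/2,degrees=True).as_matrix()@Rm
pm=(p+np.array([500,-330,290]))/2
plan(p,Rm,pm,Rz,9,-1); plan(pm,Rz,[500,-330,290],R1,9,-1)
for c in ('top','scene'):
  for n in('rack','viewer'):
    m=manip.masks_of(c,n)
    if m: print(c,n,m[0]['conf'],cv2.minAreaRect(np.argwhere(m[0]['region'])[:,::-1].astype(np.float32)))
E
```

```text
[[ 0.96   0.279 -0.   ]
 [ 0.279 -0.96   0.   ]
 [ 0.    -0.    -1.   ]]
[[   0.      0.96    0.28   70.58]
 [   1.     -0.     -0.      0.22]
 [  -0.      0.28   -0.96 -146.66]
 [   0.      0.      0.      1.  ]] 65.70646984690485
0.000 -0.000 -0.171 2.16 -0.38 -0.28 -1; 0.000 -0.000 -0.171 2.19 -0.01 -0.28 -1; 0.000 -0.000 -0.171 2.16 0.36 -0.28 -1; 0.000 -0.000 -0.171 2.07 0.73 -0.28 -1; 0.000 -0.000 -0.171 1.91 1.07 -0.28 -1
0.000 -0.000 -0.171 1.70 1.38 -0.28 -1; 0.000 -0.000 -0.171 1.44 1.65 -0.28 -1; 0.000 -0.000 -0.171 1.14 1.87 -0.28 -1; 0.000 -0.000 -0.171 0.81 2.04 -0.28 -1
-0.000 -0.000 -0.168 0.45 2.14 -0.28 -1; -0.000 -0.000 -0.168 0.08 2.19 -0.28 -1; -0.000 -0.000 -0.168 -0.28 2.17 -0.28 -1; -0.000 -0.000 -0.168 -0.64 2.09 -0.28 -1; -0.000 -0.000 -0.168 -0.98 1.96 -0.28 -1
-0.000 -0.000 -0.168 -1.30 1.76 -0.28 -1; -0.000 -0.000 -0.168 -1.57 1.52 -0.28 -1; -0.000 -0.000 -0.168 -1.81 1.24 -0.28 -1; -0.000 -0.000 -0.168 -1.99 0.92 -0.28 -1
top rack 0.92 ((333.38726806640625, 236.017333984375), (74.0518569946289, 58.54201889038086), 81.25383758544922)
top viewer 0.87 ((208.92637634277344, 209.15072631835938), (126.03470611572266, 75.05436706542969), 1.5911403894424438)
scene rack 0.6 ((339.1980895996094, 208.05661010742188), (87.77339935302734, 57.966156005859375), 15.945395469665527)
scene viewer 0.57 ((262.0830383300781, 251.98194885253906), (108.51202392578125, 198.75845336914062), 32.735225677490234)
```

Emit:
{"api": "drive_tool", "payload": {"targets": "0 0 -0.171 2.16 -0.38 -0.28 -1; 0 0 -0.171 2.19 -0.01 -0.28 -1; 0 0 -0.171 2.16 0.36 -0.28 -1; 0 0 -0.171 2.07 0.73 -0.28 -1; 0 0 -0.171 1.91 1.07 -0.28 -1"}}

```text
time_s: 1.92
ee_pos: [245.4, -455.4, 252.8]
eef_rot: [2.642, 1.7, -0.0]
wrist_force: [-0.0, -0.7, 0.1]
grip_width: 88.0
grasp_force: 0.0
```

Emit:
{"api": "drive_tool", "payload": {"targets": "0 0 -0.171 1.70 1.38 -0.28 -1; 0 0 -0.171 1.44 1.65 -0.28 -1; 0 0 -0.171 1.14 1.87 -0.28 -1; 0 0 -0.171 0.81 2.04 -0.28 -1"}}

```text
time_s: 2.42
ee_pos: [324.1, -416.8, 264.0]
eef_rot: [1.919, 2.487, -0.0]
wrist_force: [-0.2, -0.2, 0.1]
grip_width: 88.1
grasp_force: 0.0
```

Emit:
{"api": "drive_tool", "payload": {"targets": "0 0 -0.168 0.45 2.14 -0.28 -1; 0 0 -0.168 0.08 2.19 -0.28 -1; 0 0 -0.168 -0.28 2.17 -0.28 -1; 0 0 -0.168 -0.64 2.09 -0.28 -1; 0 0 -0.168 -0.98 1.96 -0.28 -1"}}

```text
time_s: 3.05
ee_pos: [422.3, -368.4, 278.0]
eef_rot: [-0.738, -3.054, -0.0]
wrist_force: [0.1, 0.1, 0.2]
grip_width: 88.1
grasp_force: 0.0
```

Emit:
{"api": "drive_tool", "payload": {"targets": "0 0 -0.168 -1.30 1.76 -0.28 -1; 0 0 -0.168 -1.57 1.52 -0.28 -1; 0 0 -0.168 -1.81 1.24 -0.28 -1; 0 0 -0.168 -1.99 0.92 -0.28 -1; 0 0 0 0 0 0 -1"}}

```text
time_s: 3.68
ee_pos: [500.9, -329.6, 289.0]
eef_rot: [-0.302, 3.127, 0.0]
wrist_force: [-0.2, 0.1, -0.6]
grip_width: 87.9
grasp_force: 0.0
```

```bash
python3 - <<'E'
from h import *
cal=manip.get_calibration('wrist');im=manip.capture('wrist');cv2.imwrite('pics/w1.png',im)
for n in ['long_plate_centre','long_plate_end','short_plate_centre','rack','viewer','viewer_axes','viewer_stops','viewer_lens','handled_block_centre','lidded_jar_centre']:
    l=manip.place_of('wrist',n)
    for d in l[:1]:
        o,r=ray('wrist',d['pixel'],cal); z=dict(long_plate_centre=67,long_plate_end=67,short_plate_centre=67,viewer_axes=35,handled_block_centre=32,lidded_jar_centre=37).get(n,0)
        print(n,round(d['conf'],2),np.round(d['pixel']),np.round(o+r*(z-o[2])/r[2],1) if r[2]<0 else r)
E
```

```text
long_plate_centre 0.64 [258. 193.] [ 516.9 -355.4   67. ]
long_plate_end 0.97 [259. 123.] [ 437.1 -368.8   67. ]
short_plate_centre 0.76 [191. 191.] [ 529.4 -435.2   67. ]
rack 0.55 [234. 185.] [ 526.7 -392.6    0. ]
viewer_axes 0.22 [259. 123.] [ 437.4 -371.3   35. ]
handled_block_centre 0.93 [365. 136.] [ 426.  -239.1   32. ]
lidded_jar_centre 0.95 [288. 317.] [ 696.8 -283.3   37. ]
```

View pics/w1.png

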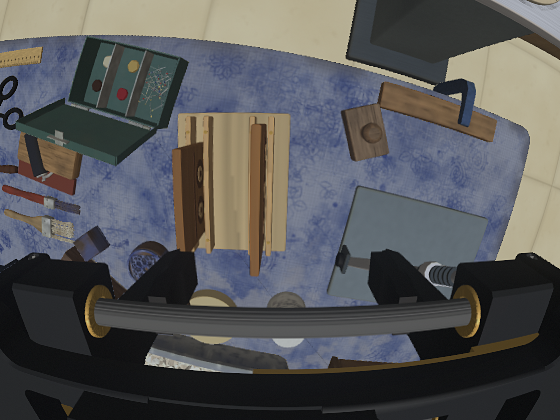

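Wrist view: long plate's top edge runs from (259,124) to (255,274); block at (366,132), the stand's base corners at (359,187), (488,217), (330,295).

```bash
python3 - <<'E'
from h import *
def at(px,z):
    o,r=ray('wrist',px); return np.round(o+r*(z-o[2])/r[2],1)
im=cv2.imread('pics/w1.png').astype(int)
# plate top edge: brown bright column per row
for v in (140,160,180,200,220,240,260): print(v,[tuple(im[v,u]) for u in range(248,270,2)])
a,b=at((259.5,124),122),at((255,274),122); d=b-a; print(a,b,np.linalg.norm(d),np.degrees(np.arctan2(d[1],d[0])),(a+b)/2)
for p in ((359,187),(488,217),(330,293)): print(at(p,14))
E
```

```text
140 [(np.int64(96), np.int64(126), np.int64(143)), (np.int64(74), np.int64(106), np.int64(133)), (np.int64(58), np.int64(88), np.int64(122)), (np.int64(60), np.int64(91), np.int64(124)), (np.int64(62), np.int64(93), np.int64(127)), (np.int64(62), np.int64(94), np.int64(128)), (np.int64(51), np.int64(80), np.int64(112)), (np.int64(32), np.int64(44), np.int64(60)), (np.int64(33), np.int64(44), np.int64(65)), (np.int64(50), np.int64(65), np.int64(84)), (np.int64(93), np.int64(136), np.int64(172))]
160 [(np.int64(84), np.int64(114), np.int64(134)), (np.int64(63), np.int64(94), np.int64(123)), (np.int64(59), np.int64(89), np.int64(122)), (np.int64(61), np.int64(92), np.int64(124)), (np.int64(59), np.int64(92), np.int64(125)), (np.int64(61), np.int64(94), np.int64(128)), (np.int64(32), np.int64(47), np.int64(64)), (np.int64(32), np.int64(46), np.int64(62)), (np.int64(28), np.int64(37), np.int64(53)), (np.int64(95), np.int64(124), np.int64(141)), (np.int64(91), np.int64(128), np.int64(155))]
180 [(np.int64(79), np.int64(113), np.int64(138)), (np.int64(46), np.int64(77), np.int64(114)), (np.
[... 1883 characters left out ...]
64(137), np.int64(163))]
260 [(np.int64(123), np.int64(89), np.int64(78)), (np.int64(56), np.int64(85), np.int64(121)), (np.int64(62), np.int64(91), np.int64(124)), (np.int64(61), np.int64(90), np.int64(123)), (np.int64(62), np.int64(92), np.int64(125)), (np.int64(59), np.int64(94), np.int64(131)), (np.int64(33), np.int64(42), np.int64(57)), (np.int64(126), np.int64(98), np.int64(89)), (np.int64(122), np.int64(93), np.int64(84)), (np.int64(121), np.int64(89), np.int64(81)), (np.int64(134), np.int64(109), np.int64(101))]
[ 436.1 -365.1  122. ] [ 591.4 -342.7  122. ] 156.90713814227826 8.207563928655462 [ 513.75 -353.9   122.  ]
[ 493.7 -226.5   14. ]
[494.   -2.7  14. ]
[ 657.8 -227.2   14. ]
```

```bash
python3 - <<'E'
from h import *
def at(px,z):
    o,r=ray('wrist',px); return o+r*(z-o[2])/r[2]
a,b=at((255.8,125),122),at((254.3,274),122); d=b-a; yaw=np.arctan2(d[1],d[0]); c=(a+b)/2
print(a,b,np.linalg.norm(d),np.degrees(yaw),c)
p,Rm,o=now()
R1=toolR([-np.sin(yaw),np.cos(yaw),0],[0,0,-1])
print((R.from_matrix(Rm).inv()*R.from_matrix(R1)).as_rotvec(), Rm.T@(c-p))
plan(p,Rm,[c[0],c[1],190],R1,3,-1)
print(o['q'])
E
```

```text
[ 437.68033816 -368.39721397  122.        ] [ 591.57156055 -343.45576456  122.        ] 155.89927590509285 9.205989735318997 [ 514.62594936 -355.92648926  122.        ]
[-7.67373353e-05  3.80615357e-05  3.09303183e-02] [ -9.36365392 -27.96129548 167.17189347]
-0.000 0.000 0.010 -0.31 -0.93 3.31 -1; -0.000 0.000 0.010 -0.32 -0.93 3.31 -1; -0.000 0.000 0.010 -0.33 -0.93 3.31 -1
[-7.78919116e-01  4.54785752e-01  1.16531884e+00 -1.32646495e-05
  1.52140343e+00 -2.54131994e+00]
```

Emit:
{"api": "drive_tool", "payload": {"targets": "0 0 0.01 -0.31 -0.93 3.3 -1; 0 0 0.01 -0.32 -0.93 3.3 -1; 0 0 0.01 -0.33 -0.93 3.3 -1; 0 0 0 0 0 0 -1"}}

```text
time_s: 4.72
ee_pos: [514.0, -355.4, 187.9]
eef_rot: [0.254, -3.128, -0.006]
wrist_force: [-0.5, 0.2, -0.1]
grip_width: 88.3
grasp_force: 0.0
```

```bash
python3 - <<'E'
from h import *
p,Rm,o=now(); print(p,o['eef_rot'])
im=manip.capture('wrist');cv2.imwrite('pics/w2.png',im)
E
```

```text
[ 514.04989191 -355.4405117   187.87536034] [ 0.25353395 -3.12825478 -0.00575885]
```

View pics/w2.png

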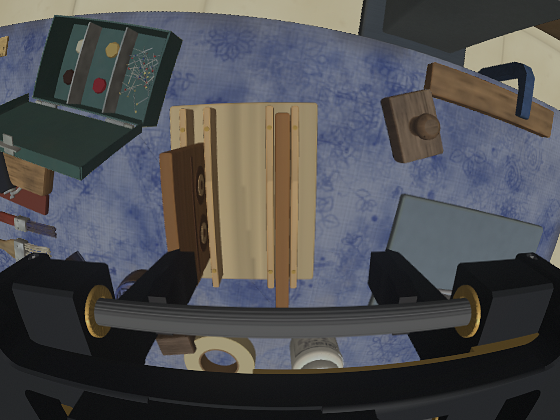

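Now the top edge runs straight from (283,113) to (282,306), centred between the fingers.

```bash
python3 - <<'E'
from h import *
def at(px,z):
    o,r=ray('wrist',px); return o+r*(z-o[2])/r[2]
a,b=at((283,113),122),at((282,306),122); p,Rm,o=now();d=b-a
print(a,b,np.linalg.norm(d),np.degrees(np.arctan2(d[1],d[0])),Rm.T@((a+b)/2-p), Rm.T@d)
E
```

```text
[ 438.35119085 -367.91830426  122.        ] [ 578.84846534 -345.61369243  122.        ] 142.25673920083403 9.020697628394567 [ 6.02104145 -0.14333862 68.07604681] [-1.42255142e+02 -6.67204355e-01 -9.68238999e-02]
```

Emit:
{"api": "drive_tool", "payload": {"targets": "0 0 0 -0.15 0 2.6 -1; 0 0 0 0 0 2.6 -1; 0 0 0 0 0 2.6 -1; 0 0 0 0 0 2.5 -1; 0 0 0 0 0 0 -1"}}

```text
time_s: 5.4
ee_pos: [516.2, -355.3, 87.5]
eef_rot: [0.255, -3.131, -0.001]
wrist_force: [-0.8, 0.1, 0.5]
grip_width: 88.1
grasp_force: 0.0
```

Emit:
{"api": "drive_tool", "payload": {"targets": "0 0 0 0 0 0 0.4; 0 0 0 0 0 0 1; 0 0 0 0 0 0 1; 0 0 0 0 0 0 1; 0 0 0 0 0 0 1"}}

```text
time_s: 6.02
ee_pos: [516.2, -355.6, 87.2]
eef_rot: [-0.254, 3.131, -0.0]
wrist_force: [0.8, 0.1, -0.3]
grip_width: 40.3
grasp_force: 0.0
```

Emit:
{"api": "drive_tool", "payload": {"targets": "0 0 0 0 0 0 1; 0 0 0 0 0 0 1; 0 0 0 0 0 0 1; 0 0 0 0 0 0 1; 0 0 0 0 0 0 1"}}

```text
time_s: 6.65
ee_pos: [516.2, -355.6, 87.1]
eef_rot: [0.254, -3.131, -0.0]
wrist_force: [-0.2, 0.8, -0.1]
grip_width: 9.8
grasp_force: 30.0
```

Emit:
{"api": "drive_tool", "payload": {"targets": "0 0 0 0 0 -1.5 1; 0 0 0 0 0 -3.5 1; 0 0 0 0 0 -4 1; 0 0 0 0 0 -4 1; 0 0 0 0 0 -2 1"}}

```text
time_s: 7.28
ee_pos: [516.5, -355.8, 240.7]
eef_rot: [-0.254, 3.129, -0.005]
wrist_force: [0.0, 0.4, -0.6]
grip_width: 9.8
grasp_force: 30.0
```

```bash
python3 - <<'E'
from h import *
def F(x,y,z,t): return [594+x*np.cos(t)-z*np.sin(t),-115+y,35+x*np.sin(t)+z*np.cos(t)]
out=[]
for cam,(x0,y0) in (('scene',(180,160)),('top',(130,160))):
    k=4 if cam=='top' else 3
    im=cv2.imread(f'pics/{cam}1.png')[y0:y0+(100 if k==4 else 185),x0:x0+(150 if k==4 else 160)]
    im=cv2.resize(im,None,fx=k,fy=k,interpolation=cv2.INTER_CUBIC)
    for t,col in ((.30,(0,0,255)),(.37,(0,255,0))):
        for y in(-100,100):
            P=[(np.array(proj(cam,F(0,y,z,t)))-(x0,y0))*k for z in(0,190,290)]
            print(cam,t,y,[np.round(np.array(proj(cam,F(0,y,z,t))),1) for z in (0,190,290)])
            for q in P: cv2.circle(im,tuple(int(v) for v in q),4,col,1)
    for y in ((-115,115)):
        for x in (-100,70):
            q=(np.array(proj(cam,[594+x,-115+y,14]))-(x0,y0))*k; cv2.circle(im,tuple(int(v) for v in q),4,(255,0,255),1)
    cv2.imwrite(f'pics/{cam}_ov.png',im)
E
```

```text
scene 0.3 -100 [array([269.5, 245. ]), array([296.6, 194.2]), array([314.8, 159.9])]
scene 0.3 100 [array([213.2, 321.4]), array([233.4, 277.9]), array([247.5, 247.6])]
scene 0.37 -100 [array([269.5, 245. ]), array([302.8, 198.5]), array([325.3, 167.2])]
scene 0.37 100 [array([213.2, 321.4]), array([240.5, 283. ]), array([259.6, 256.2])]
top 0.3 -100 [array([264. , 206.3]), array([260.2, 223.8]), array([257.4, 236.8])]
top 0.3 100 [array([184.3, 205. ]), array([161.7, 222.2]), array([144.9, 235. ])]
top 0.37 -100 [array([264. , 206.3]), array([260.2, 230.1]), array([257.4, 247.6])]
top 0.37 100 [array([184.3, 205. ]), array([162.1, 228.5]), array([145.7, 245.9])]
```

View pics/top_ov.png

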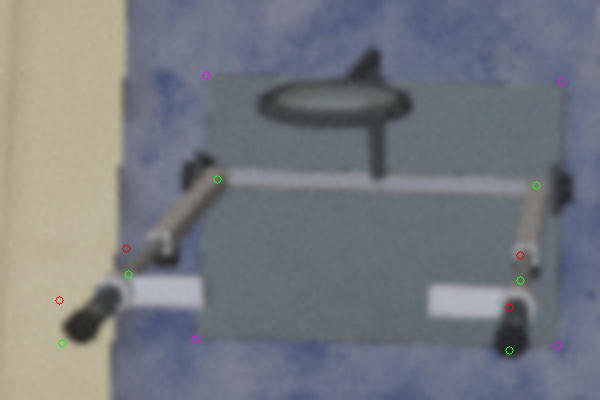

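View pics/scene_ov.png

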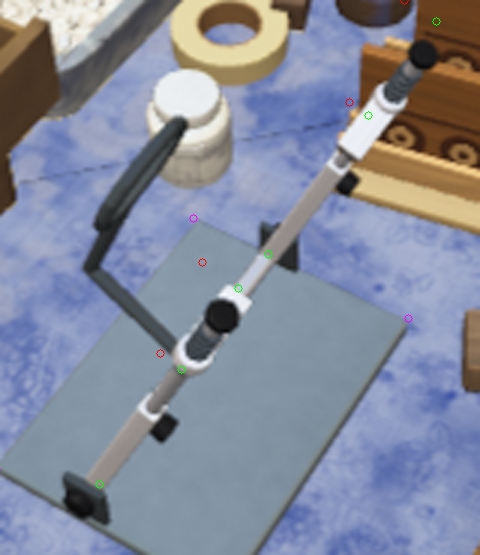

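The overlay shows base and hinge where predicted (yaw within ~1°). Post tops are at top-image crop (85,325), (512,338) and scene crop (220,315), (423,53); the tongues' inner ends are at top crop (203,292) and (428,300). I'll triangulate these for the lean and the stop height.

```bash
python3 - <<'E'
from h import *
T=lambda u,v:(130+u/4,160+v/4); S=lambda u,v:(180+u/3,160+v/3)
A,ra=tri([ray('top',T(512,338)),ray('scene',S(423,53))]);B,rb=tri([ray('top',T(85,325)),ray('scene',S(220,315))])
print(A,ra,B,rb,B-A)
H=np.array([594,-115,35]); m=(A+B)/2-H; print(m,np.linalg.norm(m),np.arctan2(-m[0],m[2]))
C,rc=tri([ray('top',T(520,248)),ray('scene',S(352,165))]);print('collar',C,rc)
for th in (.28,.31,.34,.37):
    n=np.array([np.cos(th),0,np.sin(th)]); zz=np.array([-np.sin(th),0,np.cos(th)])
    for q in (T(203,292),T(428,300)):
        o,d=ray('top',q); X=o+d*((H-o)@n)/(d@n); print(th,X-H,(X-H)@zz)
E
```

```text
[ 494.88025558 -214.66492064  279.31423146] [np.float64(0.11633751921511161), np.float64(0.11633751921498353)] [498.95677909 -14.99990228 277.42398298] [np.float64(1.0461087570804208), np.float64(1.0461087570803365)] [  4.07652352 199.66501837  -1.89024848]
[-9.70814827e+01  1.67588539e-01  2.43369107e+02] 262.01787097322375 0.37956322140632504
collar [ 540.04778128 -213.85321896  162.35848651] [np.float64(5.603124094293342), np.float64(5.603124094293204)]
0.28 [-81.3018238   35.24163359 282.73552689] 294.19273396827987
0.28 [-83.55081936 -64.94947397 290.55664229] 302.3307820816086
0.31 [-80.04593407  43.47791468 249.88779545] 262.3952398128384
0.31 [-82.36881962 -61.38953187 257.13939114] 270.0097941249203
0.34 [-79.03422478  50.11283003 223.42659102] 236.99335489318
0.34 [-81.41436122 -58.51489787 230.15514151] 244.13047203400927
0.37 [-78.20042469  55.58099477 201.61859237] 216.25300740154438
0.37 [-80.62621499 -56.1411622  207.87283496] 222.96121200268308
```

Lean 0.38 rad, yaw about -0.02 and the tongues (y ±56, as specified) at z of roughly 205–215. Planning the carry around the front of the posts.

```bash
cat >> h.py <<'E'
TH,YAW=.377,-.02
Rz=R.from_euler('z',YAW).as_matrix(); FX=Rz@[np.cos(TH),0,np.sin(TH)];FY=Rz@[0,1,0];FZ=Rz@[-np.sin(TH),0,np.cos(TH)]
H=np.array([594,-115,35.]); RV=toolR(FX,-FZ)
def tcp(x,y,z): return H+x*FX+y*FY+(z+20)*FZ
def frame(p): d=p-H; return np.array([d@FX,d@FY,d@FZ-20])
E
python3 - <<'E'
from h import *
p,Rm,o=now(); print(p)
A=np.array([385,-325,245.]);B=np.array([385,-116,245]);C=tcp(-90,0,190);D=tcp(-90,0,122)
print(C,D)
plan(p,Rm,A,RV,12,1);print();plan(A,RV,B,RV,5,1)
E
```

```text
[ 516.50567594 -355.80904807  240.71391965]
[ 433.04471674 -111.78046505  197.12042248] [ 458.07274142 -112.2810923   133.89584377]
-0.023 -0.027 0.144 1.04 0.43 -0.04 1; -0.023 -0.027 0.144 1.09 0.28 -0.06 1; -0.023 -0.027 0.144 1.12 0.12 -0.09 1; -0.023 -0.027 0.144 1.12 -0.04 -0.12 1; -0.023 -0.027 0.144 1.10 -0.20 -0.15 1
-0.023 -0.027 0.144 1.06 -0.35 -0.18 1; -0.023 -0.027 0.144 0.99 -0.49 -0.22 1; -0.023 -0.027 0.144 0.90 -0.62 -0.26 1; -0.023 -0.027 0.144 0.80 -0.74 -0.30 1; -0.023 -0.027 0.144 0.67 -0.84 -0.34 1
-0.023 -0.027 0.144 0.54 -0.92 -0.37 1; -0.023 -0.027 0.144 0.39 -0.97 -0.41 1

0.000 0.000 0.000 4.18 -0.08 -0.03 1; 0.000 0.000 0.000 4.18 -0.08 -0.03 1; 0.000 0.000 0.000 4.18 -0.08 -0.03 1; 0.000 0.000 0.000 4.18 -0.08 -0.03 1; 0.000 0.000 0.000 4.18 -0.08 -0.03 1
```

Emit:
{"api": "drive_tool", "payload": {"targets": "-0.023 -0.027 0.144 1.04 0.43 -0.04 1; -0.023 -0.027 0.144 1.09 0.28 -0.06 1; -0.023 -0.027 0.144 1.12 0.12 -0.09 1; -0.023 -0.027 0.144 1.12 -0.04 -0.12 1; -0.023 -0.027 0.144 1.10 -0.20 -0.15 1"}}

```text
time_s: 7.9
ee_pos: [461.0, -342.7, 240.3]
eef_rot: [0.838, 2.893, 0.186]
wrist_force: [-0.6, -0.3, -1.5]
grip_width: 9.8
grasp_force: 30.0
```

Emit:
{"api": "drive_tool", "payload": {"targets": "-0.023 -0.027 0.144 1.06 -0.35 -0.18 1; -0.023 -0.027 0.144 0.99 -0.49 -0.22 1; -0.023 -0.027 0.144 0.90 -0.62 -0.26 1; -0.023 -0.027 0.144 0.80 -0.74 -0.30 1; -0.023 -0.027 0.144 0.67 -0.84 -0.34 1"}}

```text
time_s: 8.52
ee_pos: [406.1, -329.9, 242.3]
eef_rot: [1.745, 2.306, 0.335]
wrist_force: [0.6, 0.6, -0.9]
grip_width: 9.8
grasp_force: 30.0
```

Emit:
{"api": "drive_tool", "payload": {"targets": "-0.023 -0.027 0.144 0.54 -0.92 -0.37 1; -0.023 -0.027 0.144 0.39 -0.97 -0.41 1; 0 0 0 0 0 0 1"}}

```text
time_s: 8.9
ee_pos: [384.2, -324.7, 243.0]
eef_rot: [2.033, 2.0, 0.381]
wrist_force: [0.3, -0.5, -0.7]
grip_width: 9.6
grasp_force: 30.0
```

Emit:
{"api": "drive_tool", "payload": {"targets": "0 0 0 4.18 -0.08 -0.03 1; 0 0 0 4.18 -0.08 -0.03 1; 0 0 0 4.18 -0.08 -0.03 1; 0 0 0 4.18 -0.08 -0.03 1; 0 0 0 4.18 -0.08 -0.03 1"}}

```text
time_s: 9.52
ee_pos: [384.1, -114.7, 243.5]
eef_rot: [2.031, 2.003, 0.381]
wrist_force: [0.2, 0.1, -2.1]
grip_width: 9.7
grasp_force: 30.0
```

Emit:
{"api": "drive_tool", "payload": {"targets": "0 0 0 0 0 0 1; 0 0 0 0 0 0 1"}}

```text
time_s: 9.78
ee_pos: [384.3, -116.4, 243.3]
eef_rot: [2.032, 2.001, 0.381]
wrist_force: [0.4, -0.2, -0.7]
grip_width: 9.3
grasp_force: 30.0
```

```bash
python3 - <<'E'
from h import *
p,Rm,o=now(); print(p,frame(p),(R.from_matrix(Rm).inv()*R.from_matrix(RV)).as_rotvec(),o['q'],o['wrist_force'])
im=manip.capture('top');cv2.imwrite('pics/top2.png',im)
im2=manip.capture('scene');cv2.imwrite('pics/both2.png',np.hstack([cv2.resize(im,(400,300)),cv2.resize(im2,(400,300))]))
plan(p,Rm,tcp(-90,0,122),RV,5,1)
E
```

```text
[ 384.29744775 -116.36974103  243.29577237] [-118.23084523   -5.56323854  250.84069674] [-0.00279986 -0.00410608  0.00385399] [-0.75228856 -0.16591332  2.05150233  0.29933471  0.99554656 -0.86767433] [ 0.43711219 -0.19830419 -0.71560655]
-0.001 -0.001 0.001 0.10 0.57 2.58 1; -0.001 -0.001 0.001 0.10 0.57 2.58 1; -0.001 -0.001 0.001 0.10 0.57 2.58 1; -0.001 -0.001 0.001 0.11 0.57 2.58 1; -0.001 -0.001 0.001 0.11 0.57 2.58 1
```

View pics/both2.png

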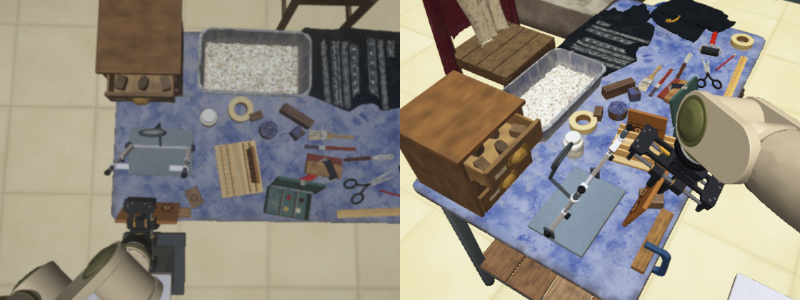

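Emit:
{"api": "drive_tool", "payload": {"targets": "-0.001 -0.001 0.001 0.10 0.57 2.58 1; -0.001 -0.001 0.001 0.10 0.57 2.58 1; -0.001 -0.001 0.001 0.10 0.57 2.58 1; -0.001 -0.001 0.001 0.11 0.57 2.58 1; -0.001 -0.001 0.001 0.11 0.57 2.58 1"}}

```text
time_s: 10.5
ee_pos: [458.4, -112.8, 132.3]
eef_rot: [2.037, 1.988, 0.382]
wrist_force: [0.3, -1.1, -0.8]
grip_width: 9.6
grasp_force: 30.0
```

Emit:
{"api": "drive_tool", "payload": {"targets": "0 0 0 0 0 0 1; 0 0 0 0 0 0 1"}}

```text
time_s: 10.75
ee_pos: [457.7, -112.4, 133.8]
eef_rot: [2.036, 1.988, 0.382]
wrist_force: [-0.1, -0.9, -1.6]
grip_width: 10.1
grasp_force: 30.0
```

```bash
python3 - <<'E'
from h import *
p,Rm,o=now(); print(p,frame(p),(R.from_matrix(Rm).inv()*R.from_matrix(RV)).as_rotvec(),o['wrist_force'])
im=manip.capture('top')
im2=manip.capture('scene');cv2.imwrite('pics/both3.png',np.hstack([cv2.resize(im[140:350,80:360],(400,300)),cv2.resize(im2[130:361,160:468],(400,300))]))
for c in('top','scene'):
  for n in ('long_plate_centre','long_plate_end','handled_block_centre'):
    for d in manip.place_of(c,n)[:1]: print(c,n,d)
print([proj(c,p-20*FZ+k*FY) for c in('top','scene') for k in (0,80)])
E
```

```text
[ 457.72326584 -112.39664457  133.81443375] [-90.35268914  -0.12251821 122.05208413] [ 0.00206939  0.0008565  -0.00378402] [-0.08310972 -0.85320421 -1.5726997 ]
top long_plate_centre {'pixel': [217.2, 254.9], 'conf': 0.73}
top long_plate_end {'pixel': [184.3, 256.7], 'conf': 0.7}
top handled_block_centre {'pixel': [270.0, 274.2], 'conf': 0.69}
scene long_plate_centre {'pixel': [302.9, 287.3], 'conf': 0.79}
scene long_plate_end {'pixel': [278.5, 321.7], 'conf': 0.65}
scene handled_block_centre {'pixel': [351.8, 272.9], 'conf': 0.59}
[[np.float64(216.59365633929656), np.float64(257.90082770013754)], [np.float64(181.37878102881783), np.float64(256.66729561326457)], [np.float64(303.4399708223484), np.float64(287.5446426811805)], [np.float64(279.52819573403167), np.float64(323.20943461087296)]]
```

View pics/both3.png

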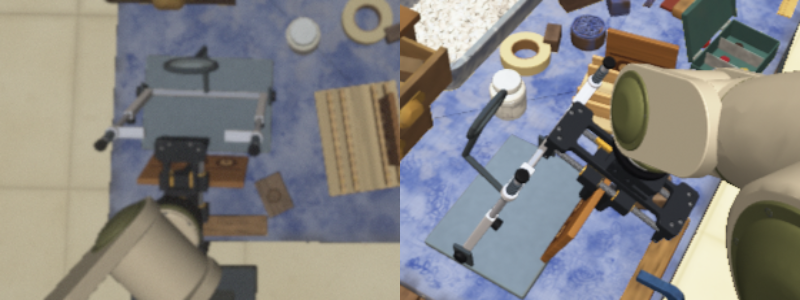

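Emit:
{"api": "drive_tool", "payload": {"targets": "0 0 0 0 1.8 0 1; 0 0 0 0 1.8 0 1; 0 0 0 0 1.5 0 1; 0 0 0 0 1.5 0 1; 0 0 0 0 1 0 1"}}

```text
time_s: 11.78
ee_pos: [528.9, -113.5, 161.6]
eef_rot: [2.036, 1.989, 0.382]
wrist_force: [0.4, -0.5, -1.5]
grip_width: 9.8
grasp_force: 30.0
```

Emit:
{"api": "drive_tool", "payload": {"targets": "0 0 0 0 0.7 0 1; 0 0 0 0 0.7 0 1; 0 0 0 0 0 0 1; 0 0 0 0 0 0 1"}}

```text
time_s: 12.28
ee_pos: [541.1, -113.8, 166.3]
eef_rot: [2.037, 1.989, 0.382]
wrist_force: [-0.0, 0.3, -1.5]
grip_width: 10.0
grasp_force: 30.0
```

```bash
python3 - <<'E'
from h import *
p,Rm,o=now(); print(p,frame(p),(R.from_matrix(Rm).inv()*R.from_matrix(RV)).as_rotvec(),o['wrist_force'],o['torque'])
im=manip.capture('top')
im2=manip.capture('scene');cv2.imwrite('pics/both4.png',np.hstack([cv2.resize(im[170:275,140:280],(400,300)),cv2.resize(im2[130:361,160:468],(400,300))]))
for c in('top','scene'):
  for n in ('long_plate_centre','long_plate_end','viewer_stops','viewer_axes'):
    for d in manip.place_of(c,n)[:1]: print(c,n,d)
print([np.round(proj(c,p-20*FZ+k*FY)) for c in('top','scene') for k in (0,80)])
E
```

```text
[ 541.12937678 -113.76951683  166.30681063] [ -0.83239283   0.17289511 121.55413324] [ 0.00131835  0.00027939 -0.00368516] [-0.00846787  0.25920875 -1.45162246] [-0.0339949   0.14325838 -0.03106211]
top long_plate_centre {'pixel': [215.9, 217.9], 'conf': 0.58}
top long_plate_end {'pixel': [179.0, 219.7], 'conf': 0.97}
top viewer_axes {'pixel': [225.2, 205.7], 'conf': 0.92}
scene long_plate_centre {'pixel': [262.8, 254.1], 'conf': 0.59}
scene viewer_axes {'pixel': [243.3, 280.6], 'conf': 0.58}
[array([216., 220.]), array([180., 219.]), array([262., 256.]), array([236., 290.])]
```

View pics/both4.png

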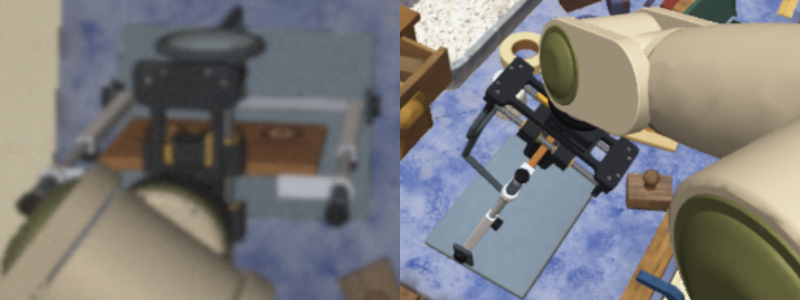

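Emit:
{"api": "drive_tool", "payload": {"targets": "0 0 0 0 0.08 -0.4 1; 0 0 0 0 0 -0.4 1; 0 0 0 0 0 -0.3 1; 0 0 0 0 0 -0.3 1; 0 0 0 0 0 0 1"}}

```text
time_s: 13.4
ee_pos: [537.0, -113.8, 180.1]
eef_rot: [2.036, 1.988, 0.382]
wrist_force: [0.1, 0.8, -1.6]
grip_width: 9.5
grasp_force: 30.0
```

Emit:
{"api": "drive_tool", "payload": {"targets": "0 0 0 0 0 -0.2 1; 0 0 0 0 0 -0.2 1; 0 0 0 0 0 -0.1 1; 0 0 0 0 0 0 1"}}

```text
time_s: 13.9
ee_pos: [535.1, -113.7, 184.5]
eef_rot: [2.036, 1.989, 0.382]
wrist_force: [-0.8, -0.0, -1.4]
grip_width: 9.9
grasp_force: 30.0
```

Emit:
{"api": "drive_tool", "payload": {"targets": "0 0 0 0 0 -0.2 1; 0 0 0 0 0 -0.2 1; 0 0 0 0 0 -0.1 1; 0 0 0 0 0 0 1"}}

```text
time_s: 14.4
ee_pos: [533.3, -113.7, 189.2]
eef_rot: [2.036, 1.989, 0.382]
wrist_force: [-0.6, -0.3, -0.2]
grip_width: 10.0
grasp_force: 30.0
```

Emit:
{"api": "drive_tool", "payload": {"targets": "0 0 0 0 0 -0.2 1; 0 0 0 0 0 -0.2 1; 0 0 0 0 0 0 1; 0 0 0 0 0 0 1"}}

```text
time_s: 14.9
ee_pos: [531.8, -113.6, 192.8]
eef_rot: [2.036, 1.989, 0.382]
wrist_force: [0.3, -0.1, -1.6]
grip_width: 9.6
grasp_force: 30.0
```

Emit:
{"api": "drive_tool", "payload": {"targets": "0 0 0 0 0 -0.2 1; 0 0 0 0 0 -0.2 1; 0 0 0 0 0 0 1"}}

```text
time_s: 15.28
ee_pos: [530.2, -113.5, 196.3]
eef_rot: [2.037, 1.989, 0.382]
wrist_force: [2.3, -0.2, -5.8]
grip_width: 9.7
grasp_force: 30.0
```

Emit:
{"api": "drive_tool", "payload": {"targets": "0 0 0 0 0 -0.2 1; 0 0 0 0 0 -0.2 1; 0 0 0 0 0 0 1"}}

```text
time_s: 15.65
ee_pos: [528.7, -113.5, 200.1]
eef_rot: [2.037, 1.989, 0.382]
wrist_force: [4.0, -0.8, -8.5]
grip_width: 9.7
grasp_force: 30.0
```

Emit:
{"api": "drive_tool", "payload": {"targets": "0 0 0 0 0 0 1; 0 0 0 0 0 0 1; 0 0 0 0 0 0 1; 0 0 0 0 0 0 1; 0 0 0 0 0 0 1"}}

```text
time_s: 16.27
ee_pos: [528.7, -113.5, 200.1]
eef_rot: [2.037, 1.989, 0.382]
wrist_force: [2.7, -1.1, -9.3]
grip_width: 9.8
grasp_force: 30.0
```

```bash
python3 - <<'E'
from h import *
p,Rm,o=now(); print(frame(p),(R.from_matrix(Rm).inv()*R.from_matrix(RV)).as_rotvec(),o['wrist_force'],o['torque'])
for c in('top','scene'):
  manip.capture(c)
  for n in ('long_plate_centre','long_plate_end'):
    for d in manip.place_of(c,n)[:1]: print(c,n,d)
print([np.round(proj(c,p-20*FZ+k*FY)) for c in('top','scene') for k in (0,80)])
E
```

```text
[7.77572822e-02 1.81711306e-01 1.57575298e+02] [ 0.00141985  0.00031    -0.00362068] [ 2.74963422 -1.09818676 -9.29511114] [-0.07800899  0.24565122 -0.04132085]
top long_plate_centre {'pixel': [212.7, 224.5], 'conf': 0.78}
top long_plate_end {'pixel': [174.0, 223.6], 'conf': 0.81}
scene long_plate_centre {'pixel': [269.2, 246.2], 'conf': 0.76}
scene long_plate_end {'pixel': [352.1, 273.2], 'conf': 0.72}
[array([213., 225.]), array([175., 224.]), array([268., 247.]), array([241., 282.])]
```

Emit:
{"api": "drive_tool", "payload": {"targets": "0 0 0 0 0 0 1; 0 0 0 0 0 0 1; 0 0 0 0 0 0 1; 0 0 0 0 0 0 1; 0 0 0 0 0 0 1"}}

```text
time_s: 17.2
ee_pos: [528.8, -113.5, 200.2]
eef_rot: [2.037, 1.989, 0.382]
wrist_force: [0.4, -0.7, -10.9]
grip_width: 9.8
grasp_force: 30.0
```

Emit:
{"api": "drive_tool", "payload": {"targets": "0 0 0 0 0 0 1; 0 0 0 0 0 0 1; 0 0 0 0 0 0 1; 0 0 0 0 0 0 1; 0 0 0 0 0 0 1"}}

```text
time_s: 17.82
ee_pos: [528.8, -113.5, 200.2]
eef_rot: [2.037, 1.989, 0.382]
wrist_force: [0.2, 0.1, -9.8]
grip_width: 9.9
grasp_force: 30.0
```

Emit:
{"api": "drive_tool", "payload": {"targets": "0 0 0 0 0 0 1; 0 0 0 0 0 0 1; 0 0 0 0 0 0 1; 0 0 0 0 0 0 1; 0 0 0 0 0 0 1"}}

```text
time_s: 18.45
ee_pos: [528.8, -113.6, 200.2]
eef_rot: [2.037, 1.989, 0.382]
wrist_force: [0.8, 0.5, -9.6]
grip_width: 9.6
grasp_force: 30.0
```

Emit:
{"api": "drive_tool", "payload": {"targets": "0 0 0 0 0 0.3 1; 0 0 0 0 0 0.6 1; 0 0 0 0 0 0.9 1; 0 0 0 0 0 0.9 1; 0 0 0 0 0 0.9 1"}}

```text
time_s: 19.08
ee_pos: [542.6, -114.0, 166.4]
eef_rot: [2.036, 1.988, 0.382]
wrist_force: [0.0, -0.6, -0.6]
grip_width: 9.9
grasp_force: 30.0
```

Emit:
{"api": "drive_tool", "payload": {"targets": "0 0 0 0 -1.5 0 1; 0 0 0 0 -1.8 0 1; 0 0 0 0 -1.8 0 1; 0 0 0 0 -1.9 0 1; 0 0 0 0 -2 0 1"}}

```text
time_s: 19.7
ee_pos: [458.2, -111.9, 133.2]
eef_rot: [2.036, 1.988, 0.382]
wrist_force: [0.6, 0.2, -1.3]
grip_width: 9.4
grasp_force: 30.0
```

```bash
python3 - <<'E'
from h import *
p,Rm,o=now(); print(p,frame(p),o['wrist_force'],o['time_s'])
A=np.array([385,-325,245.]);B=np.array([385,-116,245])
RG=R.from_rotvec([0.254,-3.131,0]).as_matrix()
plan(p,RV,B,RV,5,1);print();plan(B,RV,A,RV,5,1);print();plan(A,RV,[516.2,-355.6,235],RG,12,1)
E
```

```text
[ 458.24246941 -111.94600965  133.20124119] [-90.10415962   0.33840997 121.29417411] [ 0.57949172  0.19622377 -1.26767017] 19.7
0.000 0.000 0.000 -0.11 -0.54 -2.62 1; 0.000 0.000 0.000 -0.11 -0.54 -2.62 1; 0.000 0.000 0.000 -0.11 -0.54 -2.62 1; 0.000 0.000 0.000 -0.11 -0.54 -2.62 1; 0.000 0.000 0.000 -0.11 -0.54 -2.62 1

0.000 0.000 0.000 -4.18 0.08 0.03 1; 0.000 0.000 0.000 -4.18 0.08 0.03 1; 0.000 0.000 0.000 -4.18 0.08 0.03 1; 0.000 0.000 0.000 -4.18 0.08 0.03 1; 0.000 0.000 0.000 -4.18 0.08 0.03 1

0.023 0.028 -0.144 -0.23 0.99 0.48 1; 0.023 0.028 -0.144 -0.39 0.96 0.45 1; 0.023 0.028 -0.144 -0.53 0.90 0.42 1; 0.023 0.028 -0.144 -0.67 0.82 0.38 1; 0.023 0.028 -0.144 -0.79 0.73 0.34 1
0.023 0.028 -0.144 -0.89 0.61 0.30 1; 0.023 0.028 -0.144 -0.98 0.48 0.27 1; 0.023 0.028 -0.144 -1.05 0.34 0.23 1; 0.023 0.028 -0.144 -1.09 0.19 0.19 1; 0.023 0.028 -0.144 -1.11 0.04 0.16 1
0.023 0.028 -0.144 -1.11 -0.12 0.13 1; 0.023 0.028 -0.144 -1.09 -0.28 0.10 1
```

Emit:
{"api": "drive_tool", "payload": {"targets": "0 0 0 -0.11 -0.54 -2.62 1; 0 0 0 -0.11 -0.54 -2.62 1; 0 0 0 -0.11 -0.54 -2.62 1; 0 0 0 -0.11 -0.54 -2.62 1; 0 0 0 -0.11 -0.54 -2.62 1"}}

```text
time_s: 20.32
ee_pos: [384.6, -115.8, 246.0]
eef_rot: [2.036, 1.988, 0.382]
wrist_force: [0.5, -0.3, -0.6]
grip_width: 9.3
grasp_force: 30.0
```

Emit:
{"api": "drive_tool", "payload": {"targets": "0 0 0 -4.18 0.08 0.03 1; 0 0 0 -4.18 0.08 0.03 1; 0 0 0 -4.18 0.08 0.03 1; 0 0 0 -4.18 0.08 0.03 1; 0 0 0 -4.18 0.08 0.03 1"}}

```text
time_s: 20.95
ee_pos: [384.2, -326.5, 244.9]
eef_rot: [2.036, 1.988, 0.382]
wrist_force: [0.2, -0.4, -1.8]
grip_width: 9.9
grasp_force: 30.0
```

Emit:
{"api": "drive_tool", "payload": {"targets": "0.023 0.028 -0.144 -0.23 0.99 0.48 1; 0.023 0.028 -0.144 -0.39 0.96 0.45 1; 0.023 0.028 -0.144 -0.53 0.90 0.42 1; 0.023 0.028 -0.144 -0.67 0.82 0.38 1; 0.023 0.028 -0.144 -0.79 0.73 0.34 1"}}

```text
time_s: 21.58
ee_pos: [439.5, -338.1, 240.7]
eef_rot: [1.222, 2.697, 0.253]
wrist_force: [-0.5, -0.6, -2.0]
grip_width: 10.2
grasp_force: 30.0
```

Emit:
{"api": "drive_tool", "payload": {"targets": "0.023 0.028 -0.144 -0.89 0.61 0.30 1; 0.023 0.028 -0.144 -0.98 0.48 0.27 1; 0.023 0.028 -0.144 -1.05 0.34 0.23 1; 0.023 0.028 -0.144 -1.09 0.19 0.19 1; 0.023 0.028 -0.144 -1.11 0.04 0.16 1"}}

```text
time_s: 22.2
ee_pos: [494.1, -350.9, 236.3]
eef_rot: [0.194, 3.086, 0.082]
wrist_force: [0.0, -1.2, -0.6]
grip_width: 9.9
grasp_force: 30.0
```

Emit:
{"api": "drive_tool", "payload": {"targets": "0.023 0.028 -0.144 -1.11 -0.12 0.13 1; 0.023 0.028 -0.144 -1.09 -0.28 0.10 1; 0 0 0 0 0 0 1; 0 0 0 0 0 0 1"}}

```text
time_s: 22.7
ee_pos: [515.0, -355.8, 234.9]
eef_rot: [0.243, -3.13, -0.007]
wrist_force: [-0.9, 0.3, -1.3]
grip_width: 10.1
grasp_force: 30.0
```

```bash
python3 - <<'E'
from h import *
p,Rm,o=now(); print(p)
RG=R.from_rotvec([0.254,-3.131,0]).as_matrix()
plan(p,Rm,[516.2,-355.6,p[2]],RG,1,1)
im=manip.capture('wrist');cv2.imwrite('pics/w3.png',im)
E
```

```text
[ 515.04417829 -355.82779519  234.88024307]
0.005 -0.002 -0.007 -0.12 0.00 -0.00 1
```

View pics/w3.png

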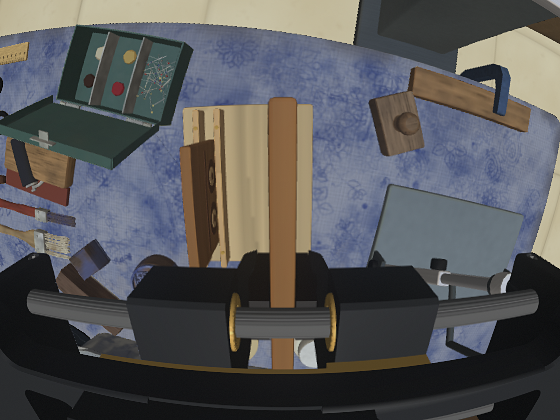

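The plate is held squarely above its slot (edge at column 283) and the neighbours are unmoved. Lowering.

Emit:
{"api": "drive_tool", "payload": {"targets": "0.005 -0.002 -0.007 -0.12 0 0 1; 0 0 0 0 0 2.5 1; 0 0 0 0 0 3 1; 0 0 0 0 0 2.5 1; 0 0 0 0 0 1.5 1"}}

```text
time_s: 23.38
ee_pos: [516.1, -355.6, 139.1]
eef_rot: [0.258, -3.13, 0.0]
wrist_force: [0.8, -0.3, -0.0]
grip_width: 9.9
grasp_force: 30.0
```

Emit:
{"api": "drive_tool", "payload": {"targets": "0 0 0 0 0 0 1; 0 0 0 0 0 1.2 1; 0 0 0 0 0 1.2 1; 0 0 0 0 0 0 1"}}

```text
time_s: 23.88
ee_pos: [516.1, -355.4, 115.0]
eef_rot: [0.259, -3.129, -0.001]
wrist_force: [0.4, 0.5, -0.8]
grip_width: 9.8
grasp_force: 30.0
```

Emit:
{"api": "drive_tool", "payload": {"targets": "0 0 0 0 0 0.8 1; 0 0 0 0 0 0.8 1; 0 0 0 0 0 0.5 1; 0 0 0 0 0 0 1"}}

```text
time_s: 24.38
ee_pos: [516.3, -355.6, 94.7]
eef_rot: [0.259, -3.13, 0.001]
wrist_force: [-0.8, 0.8, -1.1]
grip_width: 9.9
grasp_force: 30.0
```

Emit:
{"api": "drive_tool", "payload": {"targets": "0 0 0 0 0 0.3 1; 0 0 0 0 0 0.2 1; 0 0 0 0 0 0.1 1; 0 0 0 0 0 0 1"}}

```text
time_s: 24.88
ee_pos: [516.4, -355.7, 89.1]
eef_rot: [0.259, -3.131, 0.001]
wrist_force: [-0.5, 0.0, -0.8]
grip_width: 9.7
grasp_force: 30.0
```

Emit:
{"api": "drive_tool", "payload": {"targets": "0 0 0 0 0 0.1 1; 0 0 0 0 0 0.08 1; 0 0 0 0 0 0 1"}}

```text
time_s: 25.25
ee_pos: [516.4, -355.7, 87.3]
eef_rot: [0.259, -3.131, 0.001]
wrist_force: [-0.8, -0.1, -1.2]
grip_width: 9.1
grasp_force: 30.0
```

Emit:
{"api": "drive_tool", "payload": {"targets": "0 0 0 0 0 0 0.6; 0 0 0 0 0 0 0.3; 0 0 0 0 0 0 0; 0 0 0 0 0 0 -0.4; 0 0 0 0 0 0 -0.4"}}

```text
time_s: 25.88
ee_pos: [516.4, -355.7, 87.4]
eef_rot: [0.259, -3.131, 0.002]
wrist_force: [0.5, -0.4, 0.4]
grip_width: 55.8
grasp_force: 0.0
```

Emit:
{"api": "drive_tool", "payload": {"targets": "0 0 0 0 0 0 -0.4; 0 0 0 0 0 0 -0.4; 0 0 0 0 0 -1 -0.4; 0 0 0 0 0 -3 -0.4; 0 0 0 0 0 -4 -0.4"}}

```text
time_s: 26.5
ee_pos: [516.2, -355.4, 168.3]
eef_rot: [0.259, -3.13, 0.0]
wrist_force: [-0.3, 0.3, -0.3]
grip_width: 61.5
grasp_force: 0.0
```

Emit:
{"api": "drive_tool", "payload": {"targets": "0 0 0 0 0 -4 -0.4; 0 0 0 0 0 -4 -0.4; 0 0 0 0 0 -3 -0.4; 0 0 0 0 0 0 -0.4; 0 0 0 0 0 0 -0.4"}}

```text
time_s: 27.12
ee_pos: [516.2, -355.3, 276.3]
eef_rot: [0.259, -3.13, -0.001]
wrist_force: [-0.1, 0.1, -1.1]
grip_width: 61.6
grasp_force: 0.0
```

```bash
python3 - <<'E'
from h import *
p,Rm,o=now(); print(p,o['time_s'])
cal=manip.get_calibration('wrist');im=manip.capture('wrist');cv2.imwrite('pics/w4.png',im)
for n,z in dict(long_plate_centre=67,long_plate_end=67,short_plate_centre=67,handled_block_centre=32,lidded_jar_centre=37).items():
    for d in manip.place_of('wrist',n)[:1]:
        a,r=ray('wrist',d['pixel'],cal); print(n,d,np.round(a+r*(z-a[2])/r[2],1))
E
```

```text
[ 516.21660233 -355.31278205  276.27164975] 27.125
long_plate_centre {'pixel': [283.4, 185.9], 'conf': 0.92} [ 515.4 -354.4   67. ]
short_plate_centre {'pixel': [213.0, 189.3], 'conf': 0.83} [ 531.9 -432.5   67. ]
handled_block_centre {'pixel': [388.5, 124.8], 'conf': 0.56} [ 423.6 -238.4   32. ]
lidded_jar_centre {'pixel': [309.6, 317.2], 'conf': 0.56} [ 700.  -285.6   37. ]
```

View pics/w4.png

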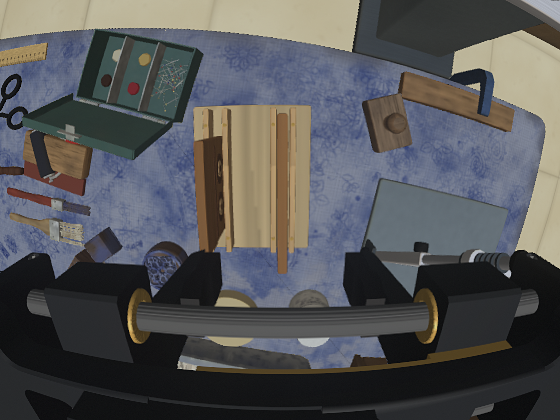

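The plate stands upright in its slot (centre at (283,190)), within 2 mm of where it started; short plate, block and jar are unmoved and the gripper is clear.

```bash
python3 -c "
from plant import manip
print(manip.close_job())"
```

```text
the job is handed in; nothing more can be done
None
```

The job is handed in, with no verdict shown: I held the long plate against the stops at about 8 N for 2.8 s, then stood it back in its own slot within about 2 mm of its start; the short plate, block and jar look unmoved.

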